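Mount the twin-hook carrier on the pegboard rail

TASK

Put the blue twin-hook carrier on the aluminium dovetail rail of the low pegboard: take it by its tab, slide it on from the rail's open end, without forcing it, until it bears on the red end stop, and let it settle on the rail. Then turn the black knob on its top clockwise until the clamp jaw grips the rail and the knob comes up snug, without overtightening it, and let go. Leave the other things where they are.

Things in the scene. Friction and masses are not known exactly. Their poses are not given: they have to be found in the camera images.
- rail: Low white pegboard, 250 wide, 85 tall, 8 thick, on a 12 thick foot (to 20 before the board), fixed. Origin: board's front face, on the ledge, mid rail. x: into the board, y: along the rail towards the stop, z: up. On the front is a 180 mm dovetail rail, axis at z 52, 20 deep: 24 high at a root 8 off the board, 35 at its outer face (x = -20); y -90 (open end, last 12 mm tapered 1.5) to +90 (stop).
- carrier: Blue carrier, 0.35 kg, standing on the ledge. Origin under its plate; x: jaw side (to the board), y: leading end, z: up. Plate x -7..7, y -64..40, z 0..72; upper jaw on +x side to x 17.5; two steel hooks on -x side to x -60, z 0..30. Axis of its dovetail at z 34. Seated home in the rail frame: x -27, y 50, z 18, axes parallel; with the jaw slack it has 1 to 2 mm of play; slick faces.
- grip_tab (a point): Point in the carrier's grip tab, at carrier (0, 14, 98). The tab is an upright block on the plate, 12 thick (x), 28 long (y), from z 72 to 113.
- knob_top (a point): Centre of the top of the black round clamp knob, at carrier (0, -46, 111). Knob diameter 32, 26 tall (z 84.5 to 110.5), upright axis. Clockwise from above raises the jaw 4 mm per rad. Drag 0.14 N m; once the jaw bears, torque climbs 0.65 N m per rad. Snug: 0.1 to 0.2 N m above the drag; over 0.3 is overtight. It stays where it is left.
- jaw: Steel lower clamp jaw of the carrier, 96 long, under the rail's lower flank; slides along the carrier's z. Its origin is the carrier's when fully slack and rises as the knob is turned; it meets the rail of a seated carrier 4.8 mm up. It starts 0 to 2.8 mm up (differs each time), so 0.5 to 1.2 rad of knob turn bring it to the rail.
- end_stop: Red stop block across the rail's closed end, 36 deep, 10 long, 50 high; fixed to the rail. Its origin and axes are those of the rail; its face is at rail y = 90.
- open_end (a point): Point on the rail's outer face at its open end: rail (-20, -90, 52). The carrier goes on here, its +y end first.
- stop_face (a point): Point on the stop's face in line with the rail's outer face: rail (-20, 90, 52). The carrier's leading end (carrier y = +40) comes to bear here.
- tub: Bystander: closed yellow tub, 100 wide, 95 tall, origin under its centre.
- dish: Bystander: white ceramic dish, 110 wide, 30 tall, origin under its centre.
- stain_bottle: Bystander: white bottle with blue cap, 60 wide, 150 tall, origin under its centre.
- scoop: Bystander: green plastic scoop, cup 56 wide and 34 tall over the origin, handle 108 long along its -x.
- lint_brush: Bystander: white lint brush lying flat, head 110 x 45 towards its +x, handle to x = -130, 24 tall; origin under the neck.
Not all that is in view belongs to the job. What is meant by the carrier is not pink, and is the smaller of those in its own colour.

How it is judged:
By the outcome, as a careful person would: the job done as asked, in the order asked, and still so for the second after the job is handed in, with the robot touching nothing.
It also fails if it takes over 72 s, if anything falls off the work surface, if the arm or the gripper's body presses on something with over 40 N, if the wrist force passes 120 N, or if a joint passes its speed limit or range.

ROBOT

A 6-joint arm with a two-finger parallel gripper is mounted at the origin on the work surface. World frame = base frame: x ahead of the robot, y to its left, z up, the work surface at z = 0. Lengths are in m, angles in degrees, forces in N, time in s.
With the tool pointing down it reaches from about 0.4 to 0.825 m from the base axis. Payload 7 kg.
Tool frame: the origin (TCP) lies on the centre line of the jaws, within the pads' length; the fingertips stand 8 mm ahead of it and the grasp point (between the pads) lies 11 mm behind it; z points along the fingers, y is the line along which they close (so a half turn about z gives the same grasp; the last joint's range is limited). The gripper opens to 88 mm and grips with 3 to 60 N. Pads are 19 mm wide; open, the fingers measure 130 mm over their backs; the gripper's body (78 mm by 193 mm) begins 47 mm behind the grasp point.
Start: joints at [-49.097, 20.546, 0.682, 0, -70.136, -16.507], TCP at [0.279, -0.615, 0.235] pointing down, gripper open.
Joint ranges: [-176.03, 176.03], [-82.01, 121.73], [-58.28, 71.71], [-173.87, 95.51], [-174.79, -0.11], [-173.66, 173.66]. Speed limits (degrees/s): [136.94, 136.94, 172.46, 180, 180, 180].

INTERFACE

Orientations are given as [roll, pitch, yaw] about the fixed x, y, z axes, in that order (R = Rz(yaw) Ry(pitch) Rx(roll)).
In Python, from plant import ctrl, vision gives the robot as it stands. The module is installed in compiled form; this text tells all that it offers.
- The arm moves only by the tool move_arm, never from a script. Its argument "moves" is one flat list of numbers, 7 for each row, row after row: the finger opening in cm, from 0 to 8.76, then the shift along the tool's x, y, z in cm, then the turn, a rotation vector about the tool's x, y, z in rad. A call has 1 to 8 rows; each row shifts and turns the commanded pose from where the row before left it, along the tool's axes as they then stand; what a row does not reach is not made up. A row lasts 1/10 s, in which the tool goes at most 50 mm and 8.59 degrees, less where a joint would pass 70% of its speed; a pose out of reach is approached as far as the arm can. A call with a gripper value outside its range is refused whole. The fingers move at their own pace and stop on an object; the grip force is fixed at half the most. Time passes only in rows, so rows that do not move let the fingers close. It gives the time, the measured TCP pose, the force, the opening and the grip force at its end, in the units of the state.
- ctrl.get_obs(): the state, without advancing time (a new reading comes with each control period).
- vision.snapshot(name): name is "side" or "top"; returns (picture, depth): 400x640x3 uint8, red, green, blue; 400x640 float32, m along the optical axis (not along the pixel's ray), 0 where there is no reading.
- vision.camera_model(name): a dict with "vertical_fov" (degrees; the focal length in pixels is half the picture's height over the tangent of half this angle, whatever the lens; pixels are square), "cx", "cy" (the principal point, pixels), "D" ([k1, k2, p1, p2, k3] as OpenCV has them; the pictures are not rectified), "cam_to_world" (4x4, takes a point from camera to world coordinates). Camera axes: x right, y down, z forward; pixel columns grow to the right and rows downward; lengths in m; the calibration is good to about 2 mm. A picture is of the moment at which its call begins. camera_model takes no time and is no camera call.
- ctrl.close_job(): hands the job in; it is judged then, once.
The state is a dict: "clock": time; "joint_pos": joint angles; "qvel": joint speeds; "tau": joint torques, N m; "tool_pos": TCP position; "orientation": TCP orientation; "force": force on the tool from outside, world axes, zero at the start; "moment": the same for the moment, N m; "opening": finger opening in m; "gripper_force": force on a finger pad.
Only numpy, scipy, OpenCV 4.12 (cv2) and the standard library are available. Lean on these libraries where they do the work, as an engineer would, in place of code of your own. Each camera call takes 0.05 s, during which the arm holds its last target. There are 200 camera calls.

## Working session

There is one attempt and no reset: what is moved stays moved. The work goes in short steps, Python scripts to look and compute and a tool call to move; the robot and the scene stay as the last step left them, time stands still between calls to the robot, and variables do not carry over. Pictures are saved under pics/ and viewed, at most 10 in all, crops included, and the job is handed in when it is done.

Besides the shell and the picture viewer there is one more tool, called as name(argument=value, ...) on one line, values as JSON. move_arm: Moves the arm, as the interface text tells. Its arguments: {"type":"object","properties":{"moves":{"type":"array"}},"required":["moves"]}

```bash
mkdir -p pics; cat > h.py <<'E'
import numpy as np, cv2
from plant import ctrl, vision
def cam(n):
    m=vision.camera_model(n); f=200/np.tan(np.radians(m["vertical_fov"]/2))
    return np.array([[f,0,m["cx"]],[0,f,m["cy"]],[0,0,1]]),np.array(m["D"],float),np.array(m["cam_to_world"])
def cloud(n,depth):
    K,D,T=cam(n); u,v=np.meshgrid(np.arange(640.),np.arange(400.))
    p=cv2.undistortPoints(np.stack([u,v],-1).reshape(-1,1,2),K,D).reshape(400,640,2)
    P=np.concatenate([p*depth[...,None],depth[...,None]],-1)
    return P@T[:3,:3].T+T[:3,3]
def proj(n,X):
    K,D,T=cam(n); W=np.linalg.inv(T)
    return cv2.projectPoints(np.asarray(X,float).reshape(-1,3),cv2.Rodrigues(W[:3,:3])[0],W[:3,3],K,D)[0].reshape(-1,2)
E
python3 - <<'E'
from h import *
for n in("top","side"):
    a,d=vision.snapshot(n); np.savez(f"pics/{n}0.npz",a=a,d=d); cv2.imwrite(f"pics/{n}0.png",cv2.resize(a[...,::-1],(800,500)))
    print(n,cam(n))
print(ctrl.get_obs())
E
```

```text
top (array([[420.37221723,   0.        , 319.31374904],
       [  0.        , 420.37221723, 196.58018067],
       [  0.        ,   0.        ,   1.        ]]), array([0.03379047, 0.        , 0.        , 0.        , 0.        ]), array([[ 2.09235764e-02, -9.89544238e-01,  1.42703907e-01,
         3.32758142e-01],
       [-9.99780969e-01, -2.07760639e-02,  2.52382135e-03,
        -3.72995743e-02],
       [ 4.67392625e-04, -1.42725458e-01, -9.89762206e-01,
         1.46326142e+00],
       [ 0.00000000e+00,  0.00000000e+00,  0.00000000e+00,
         1.00000000e+00]]))
side (array([[381.80155116,   0.        , 317.23078216],
       [  0.        , 381.80155116, 196.44595749],
       [  0.        ,   0.        ,   1.        ]]), array([-0.05510154,  0.        ,  0.        ,  0.        ,  0.        ]), array([[-0.9991274 , -0.03947981,  0.01363056,  0.50542481],
       [-0.03918866,  0.77325274, -0.63288581,  0.81045391],
       [ 0.01444634, -0.63286772, -0.77412515,  1.13721429],
       [ 0.        ,  0.        ,  0.        ,  1.        ]]))
{'clock': 0.1, 'joint_pos': array([-4.90950890e+01,  2.05865146e+01,  6.40065126e-01, -1.74970374e-02,
       -7.01362172e+01, -1.65059889e+01]), 'qvel': array([-0.05627502, -0.04112456,  0.10237818,  0.04884771,  0.06329466,
       -0.11005808]), 'tau': array([-1.46864400e-03, -5.84161305e+01,  2.93751884e+01,  7.01547414e+00,
        1.02115722e-02, -4.15409863e-05]), 'tool_pos': array([ 0.27862769, -0.61434994,  0.23373426]), 'orientation': array([ 1.79916066e+02, -7.71751122e-03, -1.55607029e+02]), 'force': array([-0.38837924, -0.24522768,  0.91596465]), 'moment': array([0.00634375, 0.06966524, 0.02912592]), 'gripper_force': 0.0, 'opening': 0.0876656795832902}
```

View pics/top0.png

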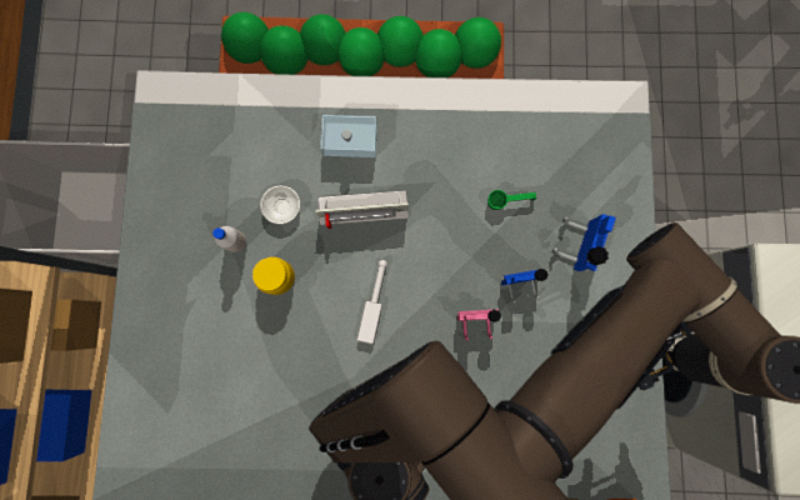

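View pics/side0.png

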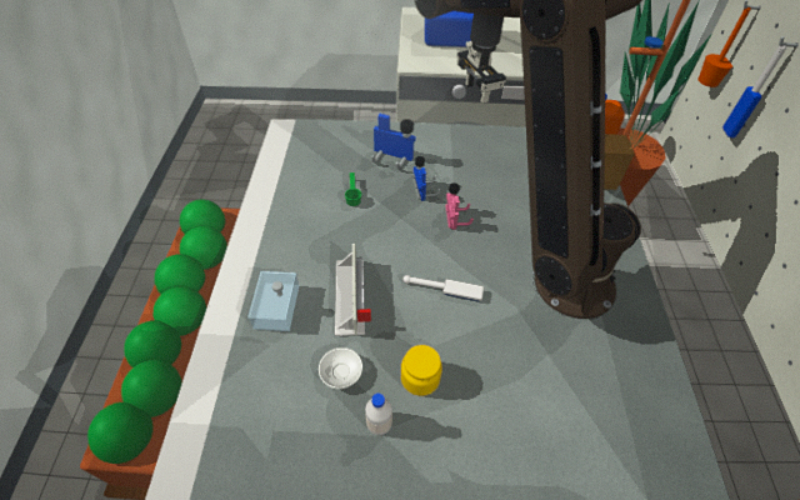

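Top view (800 px picture): the carriers are a large blue one at (593,243), a small blue one at (523,277) and a pink one at (478,316). The job means the small blue one, since it's not pink and is the smaller of the two blues. The rail is at (363,207), with its red stop at the left (+y world) end, (327,220). I'll confirm in one crop and measure.

```bash
python3 - <<'E'
from h import *
t=np.load("pics/top0.npz"); s=np.load("pics/side0.npz")
def c(z,x0,y0,w,h): return cv2.resize(z["a"][y0:y0+h,x0:x0+w,::-1],(400,300),interpolation=cv2.INTER_CUBIC)
im=np.vstack([np.hstack([c(t,385,200,64,48),c(t,245,140,96,72)]),np.hstack([c(s,310,110,80,60),c(s,240,185,112,84)])])
cv2.imwrite("pics/crop0.png",im)
P=cloud("top",t["d"]); a=t["a"].astype(int); 
hsv=cv2.cvtColor(t["a"],cv2.COLOR_RGB2HSV)
reg=np.zeros((400,640),bool); reg[205:245,390:445]=1
for nm,r in(("top",reg),):
    m=r&(P[...,2]>0.02)&(P[...,2]<.2)
    Q=P[m]; print(Q.shape)
    for z in (.03,.06,.066,.076,.08,.09,.1,.105,.11,.12): print(z,(Q[:,2]>z).sum(),Q[Q[:,2]>z].mean(0))
    tab=m&(hsv[...,0]>100)&(hsv[...,0]<130)&(hsv[...,1]>120); 
    for lo,hi in((.06,.085),(.1,.125)):
        q=P[tab&(P[...,2]>lo)&(P[...,2]<hi)]; print("blue",lo,len(q),q.mean(0) if len(q) else 0, cv2.minAreaRect((q[:,:2]*1000).astype(np.float32)) if len(q)>3 else 0)
    k=P[m&(t["a"].max(-1)<60)&(P[...,2]>.095)]; print("knob",len(k),k.mean(0),cv2.minEnclosingCircle((k[:,:2]*1000).astype(np.float32)))
# rail board top
r=np.zeros((400,640),bool); r[145:190,245:335]=1
for lo,hi in((.08,.1),(.045,.06),(.06,.075)):
    q=P[r&(P[...,2]>lo)&(P[...,2]<hi)]; print("board",lo,len(q),q.mean(0),cv2.minAreaRect((q[:,:2]*1000).astype(np.float32)))
red=r&((hsv[...,0]<8)|(hsv[...,0]>172))&(hsv[...,1]>150); q=P[red]; print("red",len(q),np.median(q,0),q.min(0),q.max(0),cv2.minAreaRect((q[q[:,2]>.06][:,:2]*1000).astype(np.float32)))
E
```

```text
(297, 3)
0.03 283 [ 0.45719828 -0.36754552  0.08354627]
0.06 233 [ 0.45769651 -0.3690085   0.09056291]
0.066 191 [ 0.45646075 -0.37321282  0.09670124]
0.076 136 [ 0.45756125 -0.37986038  0.10692997]
0.08 131 [ 0.45771379 -0.3803436   0.10804273]
0.09 127 [ 0.45793558 -0.3814197   0.10882045]
0.1 113 [ 0.4582333  -0.38199493  0.11053338]
0.105 105 [ 0.45842232 -0.38136457  0.11112737]
0.11 64 [ 0.45571379 -0.37503874  0.11291993]
0.12 0 [nan nan nan]
blue 0.06 105 [ 0.45746617 -0.35375374  0.06852332] ((458.6264953613281, -357.9256591796875), (23.784557342529297, 84.52059173583984), 11.320805549621582)
blue 0.1 41 [ 0.45198821 -0.34861961  0.11159108] ((458.8863220214844, -368.5218811035156), (20.782032012939453, 82.24662017822266), 7.745863914489746)
knob 82 [ 0.46114169 -0.39937292  0.10908018] ((459.0308837890625, -371.5987548828125), 44.43085479736328)
board 0.08 188 [0.63334794 0.07114003 0.08453035] ((622.744140625, 68.52482604980469), (32.102943420410156, 248.87094116210938), 5.683721542358398)
board 0.045 90 [0.62043384 0.07316302 0.05341478] ((624.9210205078125, 68.03276062011719), (67.23564910888672, 247.3177490234375), 5.056645393371582)
board 0.06 366 [0.62075442 0.07090658 0.06713562] ((613.1673583984375, 66.30571746826172), (52.28848648071289, 243.42527770996094), 2.5020811557769775)
red 40 [0.59503718 0.16022416 0.07643906] [ 0.33275814 -0.03729957  0.00460201] [0.61780465 0.17678541 1.46326142] ((469.6172180175781, 70.3427734375), (347.6949462890625, 19.425373077392578), 34.98801040649414)<stdin>:12: RuntimeWarning: Mean of empty slice.
  ret = um.true_divide(
```

View pics/crop0.png

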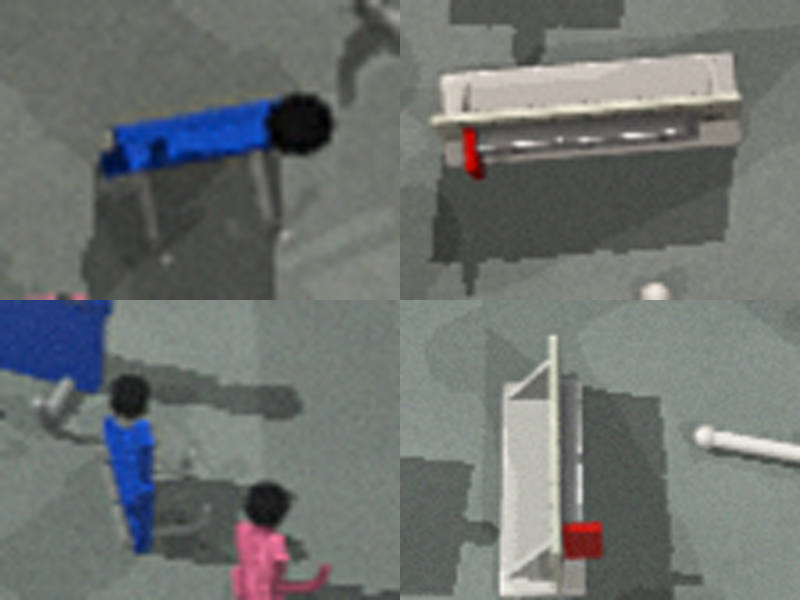

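The crop confirms it: the small blue carrier has its knob at the −y end and hooks towards the robot. The rail's stop is at its +y end. Next I'll fit both poses to the two point clouds.

```bash
cat >> h.py <<'E'
from scipy.optimize import least_squares
def sdbox(p,lo,hi):
    c=(np.array(lo)+hi)/2; h=(np.array(hi)-lo)/2; q=abs(p-c)-h
    return np.linalg.norm(np.maximum(q,0),axis=1)+np.minimum(q.max(1),0)
def sdcyl(p,x,y,z0,z1,r):
    q=np.stack([np.hypot(p[:,0]-x,p[:,1]-y)-r,abs(p[:,2]-(z0+z1)/2)-(z1-z0)/2],1)
    return np.linalg.norm(np.maximum(q,0),axis=1)+np.minimum(q.max(1),0)
def carrier(p): return np.min([sdbox(p,[-7,-64,0],[7,40,72]),sdbox(p,[-6,0,72],[6,28,113]),sdcyl(p,0,-46,84.5,110.5,16),sdcyl(p,0,-46,72,84.5,6)],0)
def rail(p): return np.min([sdbox(p,[0,-125,0],[8,125,85]),sdbox(p,[-36,90,27],[0,100,77])],0)
def fit(P,model,x0,full=False):
    """x0: x,y,z mm, yaw deg."""
    def res(v):
        a=np.radians(v[3]); R=np.array([[np.cos(a),-np.sin(a),0],[np.sin(a),np.cos(a),0],[0,0,1]])
        return model((P*1000-v[:3])@R)
    return least_squares(res,x0,loss="soft_l1",f_scale=1.0,x_scale=[1,1,1,1]),res
E
cat > f.py <<'E'
from h import *
S={n:np.load(f"pics/{n}0.npz") for n in("top","side")}
C=[];B=[]
for n in S:
    d=S[n]["d"]; P=cloud(n,d).reshape(-1,3)[d.ravel()>0]
    for name,model,x0,box in(("carrier",carrier,[458,-360,0,9],[.39,.52,-.43,-.31]),("rail",rail,[617,70,0,4],[.56,.70,-.08,.22])):
        m=(P[:,0]>box[0])&(P[:,0]<box[1])&(P[:,1]>box[2])&(P[:,1]<box[3])&(P[:,2]>.025)&(P[:,2]<.13)
        Q=P[m]
        for it in range(4):
            r,f=fit(Q,model,x0); x0=r.x; k=abs(f(r.x))<[12,6,4,3][it]; 
            if it<3: Q2=Q[k]; r,f=fit(Q2,model,x0); x0=r.x
        print(n,name,np.round(r.x,2),len(Q),k.sum(),"rms",f(r.x)[k].std())
E
python3 f.py
```

```text
top carrier [ 455.81 -356.98    0.66    9.8 ] 293 210 rms 1.5453682365380788
top rail [623.17  61.51   6.26   5.68] 763 350 rms 1.4140687649894772
side carrier [ 455.24 -355.92    0.97   11.05] 236 165 rms 1.7032993721477547
side rail [626.88  70.     0.83   4.13] 678 368 rms 1.5028884168520875
```

```bash
cat >> h.py <<'E'
def rail(p): return np.min([sdbox(p,[0,-125,0],[8,125,85]),sdbox(p,[-36,90,27],[0,100,77]),sdbox(p,[-20,-90,34.5],[-14,90,69.5]),sdbox(p,[-14,-90,40],[0,90,64])],0)
E
cat > g.py <<'E'
from h import *
for n in("top","side"):
    z=np.load(f"pics/{n}0.npz"); d=z["d"]; P=cloud(n,d).reshape(-1,3)[d.ravel()>0]
    x0=np.array([622,69,0,5.])
    for it in range(6):
        a=np.radians(x0[3]); p=(P*1000-x0[:3]); L=np.stack([p[:,0]*np.cos(a)+p[:,1]*np.sin(a),-p[:,0]*np.sin(a)+p[:,1]*np.cos(a),p[:,2]],1)
        m=(abs(L[:,1])<135)&(L[:,0]>-45)&(L[:,0]<15)&(L[:,2]>28)&(L[:,2]<95)&(abs(rail(L))<[10,8,6,5,4,4][it]); r,f=fit(P[m],rail,x0); x0=r.x
    print(n,np.round(x0,2),m.sum(),f(x0).std())
    out=cv2.resize(z["a"][...,::-1],None,fx=4,fy=4)
    def dr(v,pts,col):
        a=np.radians(v[3]);R=np.array([[np.cos(a),-np.sin(a),0],[np.sin(a),np.cos(a),0],[0,0,1]])
        for q in (proj(n,(np.array(pts)@R.T+v[:3])/1000)+.5)*4: cv2.circle(out,tuple(int(i) for i in q),2,col,-1)
    E=lambda A,B:[np.array(A)+(np.array(B)-A)*t for t in np.linspace(0,1,41)]
    pts=E([0,-125,85],[0,125,85])+E([8,-125,85],[8,125,85])+E([-20,-90,69.5],[-20,90,69.5])+E([-36,90,77],[0,90,77])+E([-36,100,77],[0,100,77])+E([-36,90,77],[-36,90,27])+E([-20,-90,69.5],[-20,-90,34.5])
    dr(x0,pts,(0,255,0))
    xc=dict(top=[455.8,-357,.7,9.8],side=[455.2,-355.9,1,11])[n]
    th=np.linspace(0,6.28,40)
    dr(xc,[[16*np.cos(t),-46+16*np.sin(t),110.5] for t in th]+E([-6,0,113],[-6,28,113])+E([6,0,113],[6,28,113])+E([-6,28,113],[6,28,113])+E([-7,-64,72],[-7,40,72])+E([-7,40,72],[-7,40,0])+E([7,-64,72],[7,40,72])+E([7,40,72],[7,40,0]),(0,255,255))
    (rx,ry),(cx,cy)=dict(top=((245,140),(385,195)),side=((240,185),(290,90)))[n]
    row=np.hstack([cv2.resize(out[ry*4:ry*4+296,rx*4:rx*4+400],(400,296)),cv2.resize(out[cy*4:cy*4+240,cx*4:cx*4+324],(400,296))])
    rows=globals().setdefault("rows",[]); rows.append(row)
cv2.imwrite("pics/fit0.png",np.vstack(rows))
E
python3 g.py
```

```text
top [624.58  68.97   3.62   5.65] 669 1.793165570222165
side [630.36  70.79   1.7    5.52] 574 1.4412140890130565
```

View pics/fit0.png

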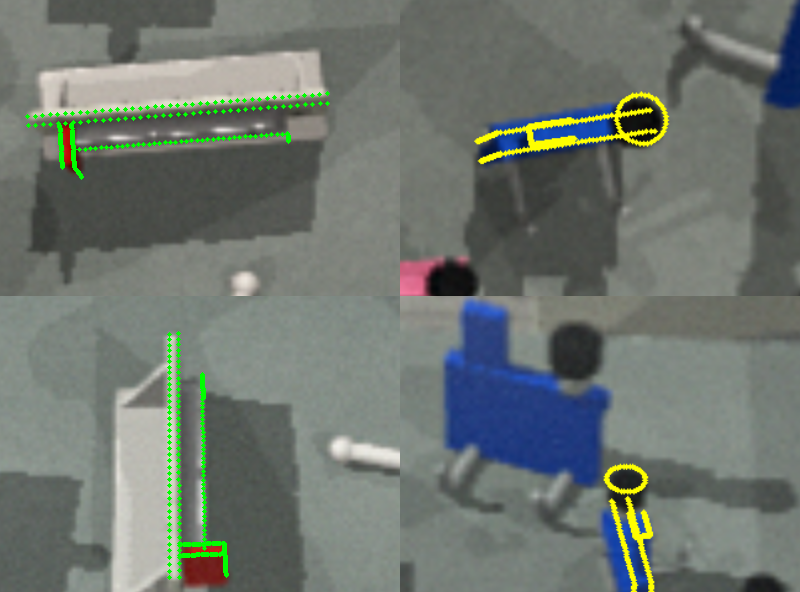

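```bash
cat >> h.py <<'E'
from scipy.optimize import minimize
def bx(lo,hi): return np.array([[a,b,c] for a in(lo[0],hi[0]) for b in(lo[1],hi[1]) for c in(lo[2],hi[2])],float)
TH=np.linspace(0,6.283,33)[:-1]
KNOB=np.array([[16*np.cos(t),-46+16*np.sin(t),z] for t in TH for z in(84.5,110.5)])
CB=[bx([-7,-64,0],[7,40,72]),bx([-6,0,72],[6,28,113]),bx([-7,-64,50],[17.5,40,72])]
STOP=[bx([-36,90,27],[0,100,77])]
def place(v,p):
    a=np.radians(v[3]);R=np.array([[np.cos(a),-np.sin(a),0],[np.sin(a),np.cos(a),0],[0,0,1]]); return (p@R.T+v[:3])/1000
def sil(n,v,parts,s=8,off=(0,0),size=(0,0)):
    im=np.zeros((size[1]*s,size[0]*s),np.uint8)
    for p in parts:
        q=(proj(n,place(v,p))+.5-np.array(off))*s
        cv2.fillConvexPoly(im,cv2.convexHull(q.astype(np.float32)).round().astype(np.int32),1)
    return cv2.resize(im.astype(np.float32),size,interpolation=cv2.INTER_AREA)
def silfit(n,parts,mask,v0,off,size,free=(0,1,3),step=3.):
    mk=mask[off[1]:off[1]+size[1],off[0]:off[0]+size[0]].astype(np.float32); v0=np.array(v0,float)
    def c(x):
        v=v0.copy(); v[list(free)]=x; return np.abs(sil(n,v,parts,8,off,size)-mk).sum()
    x=v0[list(free)]
    for st in(step,1.):
        S=np.vstack([x]+[x+st*e for e in np.eye(len(x))]); r=minimize(c,x,method="Nelder-Mead",options=dict(initial_simplex=S,xatol=.02,fatol=.01,maxiter=300)); x=r.x
    v=v0.copy(); v[list(free)]=x; return v,r.fun,mk.sum()
def masks(a):
    h=cv2.cvtColor(a,cv2.COLOR_RGB2HSV); blue=(h[...,0]>100)&(h[...,0]<130)&(h[...,1]>140)
    red=((h[...,0]<8)|(h[...,0]>172))&(h[...,1]>130); return blue,red,a.max(-1)<45
E
python3 - <<'E'
from h import *
for n,off,size in(("top",(385,205),(60,40)),("side",(322,120),(30,45))):
    a=np.load(f"pics/{n}0.npz")["a"]; b,r,k=masks(a)
    m=b|k; 
    # keep the component that holds the carrier
    sub=np.zeros_like(m); sub[off[1]:off[1]+size[1],off[0]:off[0]+size[0]]=m[off[1]:off[1]+size[1],off[0]:off[0]+size[0]]
    nl,l,st,_=cv2.connectedComponentsWithStats(sub.astype(np.uint8)); i=1+st[1:,4].argmax(); sub=l==i; print(st[i])
    print(n,"carrier",silfit(n,CB+[KNOB],sub,[456,-357,0,10],off,size))
    o2,s2=dict(top=((250,160),(30,35)),side=((270,235),(40,35)))[n]
    print(n,"stop",silfit(n,STOP,r,[626,70,0,5.6],o2,s2,free=(0,1)))
E
```

```text
[401 215  37  13 276]
top carrier (array([ 452.71973235, -356.63689884,    0.        ,   12.16751888]), np.float64(38.859375), np.float32(276.0))
top stop (array([629.89904785,  70.76245117,   0.        ,   5.6       ]), np.float64(16.4375), np.float32(43.0))
[331 134  10  27 173]
side carrier (array([ 453.70772448, -354.40191652,    0.        ,    9.96371972]), np.float64(97.296875), np.float32(173.0))
side stop (array([628.79296875,  68.09570312,   0.        ,   5.6       ]), np.float64(12.640625), np.float32(108.0))
```

move_arm(moves=[5,0,0,0,0,0,-0.148,5,0,0,0,0,0,-0.148,5,0,0,0,0,0,-0.148,5,0,0,0,0,0,-0.148,5,0,0,0,0,0,-0.148,5,0,0,0,0,0,-0.148,5,0,0,0,0,0,-0.148,5,0,0,0,0,0,-0.148])

```text
clock: 0.9
tool_pos: [0.2787, -0.6145, 0.234]
orientation: [180.0, 0.1, -87.4]
force: [0.4, 0.2, 0.4]
opening: 0.0501
gripper_force: 0.0
```

move_arm(moves=[5,0,0,0,0,0,-0.148,5,-3.36,-3.14,0,0,0,0,5,-3.36,-3.14,0,0,0,0,5,-3.36,-3.14,0,0,0,0,5,-3.36,-3.14,0,0,0,0,5,-3.36,-3.14,0,0,0,0,5,-3.36,-3.14,0,0,0,0,5,-3.36,-3.14,0,0,0,0])

```text
clock: 1.7
tool_pos: [0.4515, -0.3409, 0.2344]
orientation: [180.0, 0.0, -79.3]
force: [1.1, -0.8, 0.5]
opening: 0.0502
gripper_force: 0.0
```

move_arm(moves=[5,0,0,4,0,0,0,5,0,0,4,0,0,0,5,0,0,4,0,0,0,5,0,0,2,0,0,0,5,0,0,0.7,0,0,0,5,0,0,0,0,0,0,2,0,0,0,0,0,0,2,0,0,0,0,0,0])

```text
clock: 2.5
tool_pos: [0.4519, -0.3432, 0.0891]
orientation: [-179.9, -0.1, -79.3]
force: [0.6, -1.2, 0.7]
opening: 0.0388
gripper_force: 0.0
```

move_arm(moves=[0.8,0,0,0,0,0,0,0.8,0,0,0,0,0,0,0.8,0,0,0,0,0,0,0.8,0,0,0,0,0,0])

```text
clock: 2.9
tool_pos: [0.4511, -0.3428, 0.0879]
orientation: [-180.0, -0.0, -79.3]
force: [-0.2, 0.9, 2.4]
opening: 0.0119
gripper_force: 30.0
```

move_arm(moves=[0.8,0,0,-1.5,0,0,0,0.8,0,0,-3,0,0,0,0.8,0,0,-3,0,0,0,0.8,0,0,-1.5,0,0,0,0.8,-1.3,-1.12,0,0,0,0,0.8,-2.3,-2,0,0,0,0,0.8,-2.5,-2.3,0,0,0,0,0.8,-2.5,-2.3,0,0,0,0])

```text
clock: 3.7
tool_pos: [0.5106, -0.2427, 0.1769]
orientation: [179.9, 0.1, -79.3]
force: [0.6, -0.3, -2.7]
opening: 0.0118
gripper_force: 30.0
```

move_arm(moves=[0.8,-2.5,-2.3,0,0,0,0,0.8,-2.5,-2.3,0,0,0,0,0.8,-2.5,-2.3,0,0,0,0,0.8,-2.5,-2.3,0,0,0,0,0.8,-2.3,-2,0,0,0,0,0.8,-2,-1.5,0,0,0,0,0.8,-1.03,-0.78,0,0,0,0.045,0.8,0,0,0,0,0,0.044])

```text
clock: 4.5
tool_pos: [0.615, -0.0663, 0.1764]
orientation: [179.9, 0.0, -84.4]
force: [-0.3, -0.3, -3.4]
opening: 0.0121
gripper_force: 30.0
```

move_arm(moves=[0.8,0.5,0,3,0,0,0,0.8,0,0,3,0,0,0,0.8,0,0,1.0,0,0,0,0.8,0,0,0,0,0,0,0.8,0,0,0,0,0,0])

```text
clock: 5.0
tool_pos: [0.616, -0.0732, 0.1084]
orientation: [-180.0, -0.0, -84.4]
force: [0.2, 0.0, -2.7]
opening: 0.0119
gripper_force: 30.0
```

```bash
python3 - <<'E'
from h import *
o=ctrl.get_obs(); print(o["tool_pos"],o["orientation"])
rows=[]
for n in("top","side"):
    a,d=vision.snapshot(n); np.savez(f"pics/{n}1.npz",a=a,d=d)
    x,y,w,h=dict(top=(250,135,120,75),side=(250,170,120,75))[n]
    rows.append(cv2.resize(a[y:y+h,x:x+w,::-1],(480,300),interpolation=cv2.INTER_CUBIC))
cv2.imwrite("pics/look1.png",np.vstack(rows))
E
```

```text
[ 0.61596721 -0.07322101  0.10837971] [-1.79964854e+02 -2.43926128e-02 -8.43623748e+01]
```

View pics/look1.png

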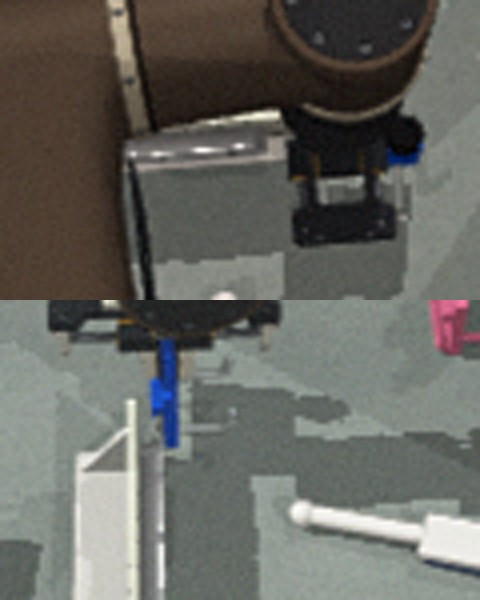

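```bash
cat > prof.py <<'E'
from h import *
def strip(n,a,v,xs,ys,z):
    g=np.array([[x,y,z] for x in xs for y in ys],float); q=proj(n,place(v,g)).astype(np.float32).reshape(len(xs),len(ys),2)
    return cv2.remap(a,q[...,0],q[...,1],cv2.INTER_LINEAR).astype(float)
R=[628.5,69.7,0,5.6]; C=[617.4,-87.1,20.5,5.6]
if __name__=="__main__":
    xs=np.arange(-32,20,1.)
    for n,f in(("side",1),("side",0),("top",0)):
        a=np.load(f"pics/{n}{f}.npz")["a"]
        for ys in((-85,-10),(0,75)):
            for z in(85,69.5):
                p=strip(n,a,R,xs,np.arange(*ys,2.),z).mean(1).mean(-1)
                print(n,f,"rail z",z,ys,"x-32..:",*p.astype(int))
    a=np.load("pics/side1.npz")["a"]; b,_,_=masks(a)
    for z,ys in((40,(40,41)),(15,(40,41)),(62,(40,41)),(72,(30,40)),):
        p=strip("side",a,C,np.arange(-20,25,1.),np.arange(*ys,1.),z).mean(1); print("car z",z,"x-20..:",*(p[:,2]-p[:,0]).astype(int))
    print(silfit("side",CB,b,C,(285,180),(15,35),free=(0,1)))
    print(silfit("side",CB,b,C,(285,180),(15,35),free=(0,1,3)))
E
python3 prof.py
```

```text
side 1 rail z 85 (-85, -10) x-32..: 108 105 101 97 95 94 94 93 94 95 96 102 115 129 142 142 140 138 134 129 124 119 117 114 112 110 108 106 103 100 97 95 103 115 126 143 165 188 211 214 216 218 212 200 187 175 170 166 161 160 161 163
side 1 rail z 69.5 (-85, -10) x-32..: 109 107 105 102 100 99 98 97 97 97 98 100 112 129 145 155 151 148 144 138 131 125 120 117 113 110 108 105 102 99 96 94 92 104 117 130 149 172 195 215 217 219 221 214 203 192 182 177 172 167 166 166
side 1 rail z 85 (0, 75) x-32..: 102 102 101 100 99 97 95 92 90 90 96 102 115 144 175 203 201 189 177 163 149 136 124 120 117 113 109 105 101 98 96 93 98 118 137 156 176 196 216 220 219 219 216 211 206 202 200 199 197 198 198 199
side 1 rail z 69.5 (0, 75) x-32..: 102 102 102 101 100 99 97 95 92 91 95 101 108 128 157 187 206 195 183 170 157 143 130 122 119 116 112 108 104 100 97 95 93 103 123 143 163 182 200 218 219 217 215 212 208 204 200 199 198 197 197 198
side 0 rail z 85 (-85, -10) x-32..: 104 103 102 101 100 100 99 98 98 98 98 102 112 122 132 131 128 124 121 117 113 109 107 106 104 102 100 98 96 93 91 88 95 104 114 1
[... 1727 characters left out ...]
29 16 9 3 -4 -3 -1 0 1 2 2 3 3 3 3 3 3
car z 15 x-20..: 3 3 3 2 2 1 1 1 0 -1 -3 -4 13 32 49 66 79 93 105 112 112 111 111 102 94 85 74 57 39 21 13 8 3 -1 0 0 0 0 0 0 0 1 2 3 4
car z 62 x-20..: 0 0 0 0 1 1 0 0 -1 -2 3 18 32 48 62 74 88 99 100 103 105 106 107 109 110 113 116 119 122 130 137 142 140 139 135 122 92 61 31 20 11 2 -4 -2 -1
car z 72 x-20..: 2 1 1 1 1 1 1 0 -1 -2 6 20 33 47 63 80 97 113 129 145 160 163 165 168 168 167 166 164 163 162 161 161 162 163 164 140 114 88 64 47 30 12 7 4 1
(array([618.603125, -90.459375,  20.5     ,   5.6     ]), np.float64(52.5625), np.float32(118.0))
(array([618.81778389, -89.63323944,  20.5       ,   7.00871872]), np.float64(47.921875), np.float32(118.0))
```

move_arm(moves=[0.8,0,-0.12,0.18,0,0,-0.003,0.8,-0.7,0,0,0,0,0,0.8,-0.7,0,0,0,0,0,0.8,-0.4,0,0,0,0,0,0.8,-0.3,0,0,0,0,0,0.8,-0.3,0,0,0,0,0,0.8,-0.3,0,0,0,0,0,0.8,0,0,0,0,0,0])

```text
clock: 5.9
tool_pos: [0.6138, -0.0458, 0.1058]
orientation: [-180.0, 0.0, -84.2]
force: [-0.4, -0.7, -3.0]
opening: 0.0121
gripper_force: 30.0
```

```bash
cat > o.py <<'E'
from h import *
o=ctrl.get_obs(); t=np.radians(5.8); d=o["tool_pos"]*1000-[630.7,69.7,0]
print("tcp",o["tool_pos"],"rail frame",np.round([d[0]*np.cos(t)+d[1]*np.sin(t),-d[0]*np.sin(t)+d[1]*np.cos(t)-14,d[2]-87.9],2),"rpy",np.round(o["orientation"],2),"F",np.round(o["force"],2),"M",np.round(o["moment"],3),"op",o["opening"])
E
python3 o.py
```

```text
tcp [ 0.61378272 -0.04584218  0.10575765] rail frame [ -28.51 -127.24   17.86] rpy [-180.      0.    -84.19] F [-0.38 -0.68 -3.02] M [ 0.123  0.065 -0.045] op 0.012132130585682067
```

move_arm(moves=[0.8,0,0,-0.05,0,0,0,0.8,-0.2,0,0,0,0,0,0.8,-0.2,0,0,0,0,0,0.8,-0.2,0,0,0,0,0,0.8,-0.2,0,0,0,0,0,0.8,0,0,0,0,0,0])

```text
clock: 6.5
tool_pos: [0.6131, -0.038, 0.1063]
orientation: [-180.0, 0.0, -84.2]
force: [0.4, 0.0, -2.7]
opening: 0.0118
gripper_force: 30.0
```

```bash
python3 o.py
```

```text
tcp [ 0.61310337 -0.03796218  0.10634797] rail frame [ -28.39 -119.33   18.45] rpy [-179.98    0.    -84.2 ] F [ 0.38  0.03 -2.73] M [ 0.113  0.04  -0.013] op 0.011771745283235713
```

move_arm(moves=[0.8,-0.2,0,0,0,0,0,0.8,-0.2,0,0,0,0,0,0.8,-0.2,0,0,0,0,0,0.8,-0.2,0,0,0,0,0,0.8,-0.2,0,0,0,0,0,0.8,0,0,0,0,0,0])

```text
clock: 7.1
tool_pos: [0.6123, -0.0279, 0.1065]
orientation: [-180.0, 0.0, -84.2]
force: [1.3, 1.5, -1.2]
opening: 0.0119
gripper_force: 30.0
```

```bash
python3 o.py; python3 - <<'E'
from h import *
a,d=vision.snapshot("side"); np.savez("pics/side2.npz",a=a,d=d)
cv2.imwrite("pics/look2.png",cv2.resize(a[185:260,250:330,::-1],(640,600),interpolation=cv2.INTER_CUBIC))
E
```

```text
tcp [ 0.61232185 -0.02789419  0.10653687] rail frame [ -28.15 -109.24   18.64] rpy [-1.7995e+02  1.0000e-02 -8.4200e+01] F [ 1.3   1.51 -1.23] M [ 0.443 -0.337  0.007] op 0.011913919215029288
```

View pics/look2.png

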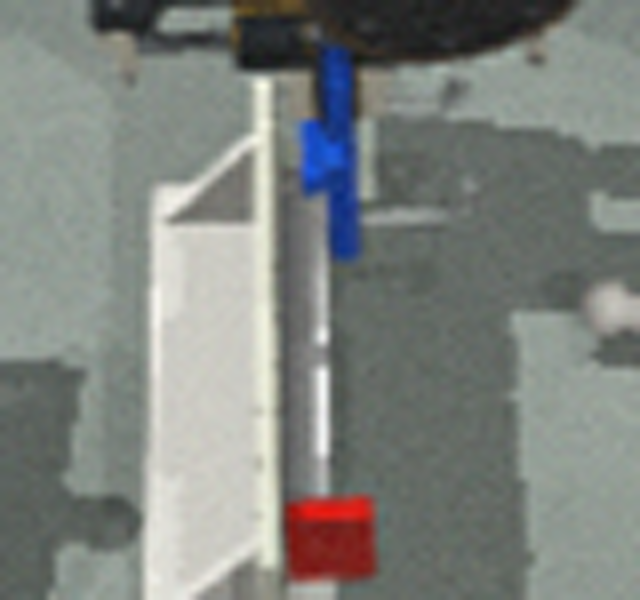

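The picture shows the blue upper jaw (320,150) hooked over the rail and the plate at its front (343,200), so the carrier is on the rail and the contact is light. I'll ease it slightly towards the board and keep sliding.

move_arm(moves=[0.8,0,-0.04,-0.02,0,0,0,0.8,-0.3,0,0,0,0,0,0.8,-0.3,0,0,0,0,0,0.8,-0.3,0,0,0,0,0,0.8,-0.3,0,0,0,0,0,0.8,-0.3,0,0,0,0,0,0.8,-0.3,0,0,0,0,0,0.8,0,0,0,0,0,0])

```text
clock: 7.95
tool_pos: [0.6106, -0.0098, 0.1065]
orientation: [-180.0, 0.0, -84.2]
force: [1.3, 1.1, -1.3]
opening: 0.0118
gripper_force: 30.0
```

```bash
python3 o.py
```

```text
tcp [ 0.61060643 -0.00978723  0.10650765] rail frame [-28.02 -91.05  18.61] rpy [-1.7999e+02  1.0000e-02 -8.4190e+01] F [ 1.26  1.07 -1.32] M [ 0.502 -0.416 -0.016] op 0.011849667790828843
```

move_arm(moves=[0.8,-0.3,-0.04,-0.02,0,0,0,0.8,-0.5,0,0,0,0,0,0.8,-0.5,0,0,0,0,0,0.8,-0.5,0,0,0,0,0,0.8,-0.5,0,0,0,0,0,0.8,-0.5,0,0,0,0,0,0.8,-0.4,0,0,0,0,0,0.8,0,0,0,0,0,0])

```text
clock: 8.75
tool_pos: [0.6075, 0.0222, 0.1065]
orientation: [180.0, 0.0, -84.2]
force: [0.9, 0.0, -2.3]
opening: 0.0118
gripper_force: 30.0
```

```bash
python3 o.py
```

```text
tcp [0.6075286  0.02217068 0.10652296] rail frame [-27.86 -58.94  18.62] rpy [ 1.7998e+02  1.0000e-02 -8.4180e+01] F [ 0.92  0.   -2.32] M [ 0.234 -0.1   -0.046] op 0.011798851581905816
```

move_arm(moves=[0.8,-0.5,0,0,0,0,0,0.8,-0.5,0,0,0,0,0,0.8,-0.5,0,0,0,0,0,0.8,-0.5,0,0,0,0,0,0.8,-0.5,0,0,0,0,0,0.8,-0.5,0,0,0,0,0,0.8,-0.5,0,0,0,0,0,0.8,0,0,0,0,0,0])

```text
clock: 9.55
tool_pos: [0.6041, 0.057, 0.1066]
orientation: [180.0, 0.0, -84.2]
force: [-1.1, -1.0, -3.6]
opening: 0.0116
gripper_force: 30.0
```

```bash
python3 o.py
```

```text
tcp [0.60405409 0.05700101 0.10656932] rail frame [-27.79 -23.94  18.67] rpy [179.99   0.   -84.18] F [-1.12 -0.98 -3.62] M [ 0.132  0.106 -0.   ] op 0.01156656825021759
```

move_arm(moves=[0.8,-0.5,0.01,0,0,0,0,0.8,-0.5,0.01,0,0,0,0,0.8,-0.5,0,0,0,0,0,0.8,-0.5,0,0,0,0,0,0.8,-0.5,0,0,0,0,0,0.8,-0.5,0,0,0,0,0,0.8,-0.5,0,0,0,0,0,0.8,0,0,0,0,0,0])

```text
clock: 10.35
tool_pos: [0.6005, 0.0919, 0.1067]
orientation: [-180.0, 0.0, -84.2]
force: [0.5, -0.0, -3.8]
opening: 0.0119
gripper_force: 30.0
```

```bash
python3 o.py
```

```text
tcp [0.60048079 0.09185145 0.10667353] rail frame [-27.83  11.09  18.77] rpy [-1.7999e+02  1.0000e-02 -8.4180e+01] F [ 0.51 -0.   -3.78] M [0.077 0.115 0.035] op 0.011859538329529296
```

move_arm(moves=[0.8,-0.5,0,0,0,0,0,0.8,-0.5,0,0,0,0,0,0.8,-0.5,0,0,0,0,0,0.8,-0.5,0,0,0,0,0,0.8,-0.5,0,0,0,0,0,0.8,-0.3,0,0,0,0,0,0.8,-0.2,0,0,0,0,0,0.8,0,0,0,0,0,0])

```text
clock: 11.15
tool_pos: [0.5975, 0.1213, 0.1066]
orientation: [-180.0, -0.0, -84.2]
force: [-0.3, 0.2, -2.5]
opening: 0.0118
gripper_force: 30.0
```

move_arm(moves=[0.8,-0.2,0,0,0,0,0,0.8,-0.15,0,0,0,0,0,0.8,-0.15,0,0,0,0,0])

```text
clock: 11.45
tool_pos: [0.597, 0.126, 0.1067]
orientation: [-180.0, 0.0, -84.2]
force: [0.8, 0.4, -2.9]
opening: 0.0118
gripper_force: 30.0
```

```bash
python3 o.py
```

```text
tcp [0.59696066 0.12597617 0.10669797] rail frame [-27.88  45.4   18.8 ] rpy [-180.      0.    -84.22] F [ 0.75  0.37 -2.87] M [ 0.064  0.075 -0.013] op 0.01179843413174713
```

move_arm(moves=[0.8,-0.1,0,0,0,0,0,0.8,-0.1,0,0,0,0,0,0.8,-0.1,0,0,0,0,0])

```text
clock: 11.75
tool_pos: [0.5966, 0.129, 0.1067]
orientation: [180.0, -0.0, -84.2]
force: [0.2, -0.2, -3.2]
opening: 0.0118
gripper_force: 30.0
```

move_arm(moves=[0.8,-0.08,0,0,0,0,0,0.8,-0.08,0,0,0,0,0])

```text
clock: 11.95
tool_pos: [0.5965, 0.1306, 0.1067]
orientation: [-180.0, 0.0, -84.2]
force: [0.4, -0.2, -3.4]
opening: 0.012
gripper_force: 30.0
```

move_arm(moves=[0.8,-0.08,0,0,0,0,0,0.8,-0.08,0,0,0,0,0])

```text
clock: 12.15
tool_pos: [0.5963, 0.1318, 0.1067]
orientation: [180.0, -0.0, -84.2]
force: [1.7, -3.7, -3.2]
opening: 0.012
gripper_force: 30.0
```

move_arm(moves=[0.8,-0.03,0,0,0,0,0,0.8,0,0,0.04,0,0,0,0.8,0,0,0.03,0,0,0,0.8,0,0,0,0,0,0])

```text
clock: 12.55
tool_pos: [0.5967, 0.1319, 0.1065]
orientation: [-180.0, -0.0, -84.2]
force: [0.4, -6.2, 0.5]
opening: 0.0119
gripper_force: 30.0
```

```bash
python3 o.py
```

```text
tcp [0.5966565  0.13188231 0.10647828] rail frame [-27.59  51.3   18.58] rpy [-1.7997e+02 -4.0000e-02 -8.4210e+01] F [ 0.42 -6.23  0.51] M [-1.975 -0.285 -0.051] op 0.011884102943398743
```

move_arm(moves=[2.5,0,0,0,0,0,0,2.5,0,0,0,0,0,0,2.5,0,0,0,0,0,0,2.5,0,0,-1,0,0,0,4,0,0,-2,0,0,0,4,0,0,-2.5,0,0,0,4,0,0,-1,0,0,0,4,0,0,0,0,0,0])

```text
clock: 13.35
tool_pos: [0.5973, 0.133, 0.1732]
orientation: [-179.8, 0.1, -84.2]
force: [-0.5, -0.0, -0.1]
opening: 0.04
gripper_force: 0.0
```

```bash
python3 o.py; cat > look.py <<'E'
from h import *
import sys
k=sys.argv[1]
a,d=vision.snapshot("side"); np.savez(f"pics/side{k}.npz",a=a,d=d)
cv2.imwrite(f"pics/look{k}.png",cv2.resize(a[185:260,250:330,::-1],(640,600),interpolation=cv2.INTER_CUBIC))
E
python3 look.py 3
```

```text
tcp [0.59728829 0.13304677 0.17317   ] rail frame [-26.84  52.4   85.27] rpy [-1.7979e+02  8.0000e-02 -8.4200e+01] F [-0.54 -0.   -0.08] M [0.02  0.112 0.023] op 0.03996662026205259
```

View pics/look3.png

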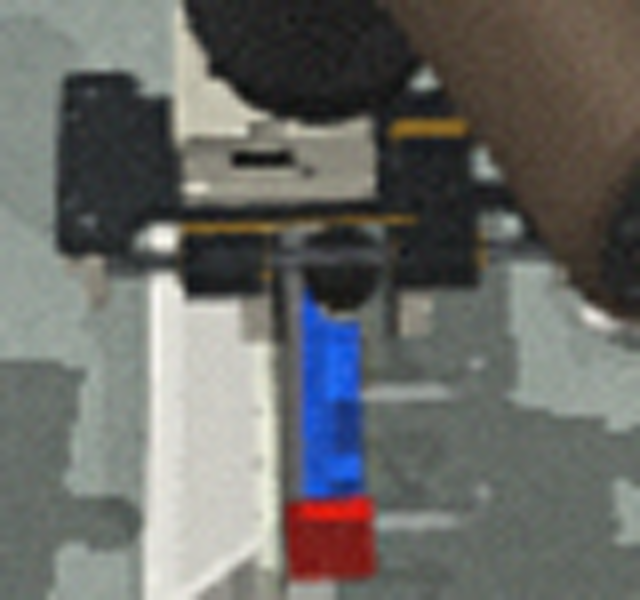

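The carrier (332,400) sits against the red stop (332,510) with the tab released; the knob is at (340,265). Next I'll move back over the knob with the fingers turned to close along the rail, so the grip centres on it.

move_arm(moves=[4.1,3.1,0,0,0,0,0,4.1,3.0,0,0,0,0,0,4.1,0,0,0,0,0,-0.143,4.1,0,0,0,0,0,-0.143,4.1,0,0,0,0,0,-0.143,4.1,0,0,0,0,0,-0.143,4.1,0,0,0,0,0,-0.143,4.1,0,0,0,0,0,-0.143])

```text
clock: 14.2
tool_pos: [0.6016, 0.0715, 0.1693]
orientation: [179.9, 0.1, -34.7]
force: [-0.5, -0.3, 0.5]
opening: 0.0412
gripper_force: 0.0
```

move_arm(moves=[4.1,0,0,0,0,0,-0.143,4.1,0,0,0,0,0,-0.143,4.1,0,0,0,0,0,-0.143,4.1,0,0,0,0,0,-0.143,4.1,0,0,0,0,0,-0.141,4.1,0,0,2,0,0,0,4.1,0,0,0,0,0,0])

```text
clock: 14.9
tool_pos: [0.6002, 0.0712, 0.1474]
orientation: [180.0, 0.3, 5.7]
force: [-0.1, 0.3, -0.7]
opening: 0.0411
gripper_force: 0.0
```

```bash
python3 o.py; python3 look.py 4
```

```text
tcp [0.60019752 0.07118654 0.14744279] rail frame [-30.2   -9.44  59.54] rpy [179.95   0.34   5.75] F [-0.1   0.34 -0.71] M [-0.148  0.252 -0.001] op 0.04114082405437793
```

View pics/look4.png

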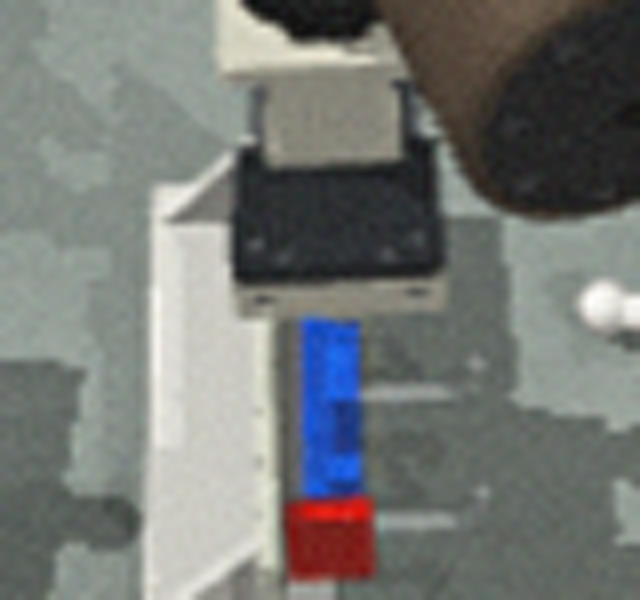

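move_arm(moves=[4.1,0,0,0,0,0,0,4.1,0,0,0,0,0,0,4.1,0,0,0,0,0,0])

```text
clock: 15.25
tool_pos: [0.6027, 0.0718, 0.1515]
orientation: [-180.0, -0.0, 5.8]
force: [0.3, -0.3, -0.4]
opening: 0.0409
gripper_force: 0.0
```

```bash
python3 o.py
```

```text
tcp [0.60269456 0.07183244 0.15150292] rail frame [-27.65  -9.05  63.6 ] rpy [-1.7999e+02 -4.0000e-02  5.7900e+00] F [ 0.33 -0.32 -0.44] M [-0.097  0.13  -0.025] op 0.040921517147039364
```

move_arm(moves=[4.1,0,0,1.2,0,0,0,4.1,0,0,0.4,0,0,0,4.1,0,0,0.3,0,0,0,4.1,0,0,0,0,0,0])

```text
clock: 15.65
tool_pos: [0.6021, 0.0716, 0.1312]
orientation: [180.0, 0.1, 5.8]
force: [-0.0, -0.7, 0.4]
opening: 0.041
gripper_force: 0.0
```

move_arm(moves=[4.1,0,0,0.4,0,0,0,4.1,0,0,0.6,0,0,0,4.1,0,0,0.6,0,0,0,4.1,0,0,0.6,0,0,0,4.1,0,0,0,0,0,0,4.1,0,0,0,0,0,0])

```text
clock: 16.25
tool_pos: [0.6024, 0.0717, 0.1097]
orientation: [180.0, 0.0, 5.8]
force: [0.6, -0.7, 0.1]
opening: 0.0408
gripper_force: 0.0
```

Clear descent. Closing on the knob in steps.

move_arm(moves=[3.5,0,0,0,0,0,0,3.3,0,0,0,0,0,0,2.8,0,0,0,0,0,0,2.8,0,0,0,0,0,0,2.8,0,0,0,0,0,0])

```text
clock: 16.75
tool_pos: [0.6026, 0.0718, 0.1102]
orientation: [-180.0, -0.0, 5.8]
force: [0.3, -0.4, 0.8]
opening: 0.0317
gripper_force: 30.0
```

```bash
python3 o.py
```

```text
tcp [0.6026334  0.07183496 0.11023848] rail frame [-27.71  -9.04  22.34] rpy [-1.7999e+02 -3.0000e-02  5.8000e+00] F [ 0.26 -0.39  0.8 ] M [ 0.006  0.166 -0.033] op 0.03174983510958314
```

move_arm(moves=[2.8,0,-0.04,0,0,0,0,2.8,0,-0.04,0,0,0,0,2.8,0,0,0,0,0,0])

```text
clock: 17.05
tool_pos: [0.6025, 0.0723, 0.1102]
orientation: [180.0, -0.0, 5.8]
force: [1.0, -2.7, 3.1]
opening: 0.0311
gripper_force: 30.0
```

```bash
python3 o.py
```

```text
tcp [0.60254074 0.07232363 0.110218  ] rail frame [-27.75  -8.54  22.32] rpy [ 1.7998e+02 -2.0000e-02  5.8000e+00] F [ 1.04 -2.67  3.13] M [-0.968 -0.044 -0.05 ] op 0.031102374036473736
```

move_arm(moves=[2.8,0,-0.02,0,0,0,0,2.8,0,0,0,0,0,0.1,2.8,0,0,0,0,0,0.1,2.8,0,0,0,0,0,0.1,2.8,0,0,0,0,0,0.1,2.8,0,0,0,0,0,0,2.8,0,0,0,0,0,0])

```text
clock: 17.75
tool_pos: [0.6026, 0.0726, 0.1102]
orientation: [-180.0, -0.0, -17.0]
force: [1.8, -2.9, 4.3]
opening: 0.0308
gripper_force: 30.0
```

```bash
python3 o.py
```

```text
tcp [0.60259672 0.07263334 0.11022373] rail frame [-27.66  -8.24  22.32] rpy [-1.7999e+02 -3.0000e-02 -1.6970e+01] F [ 1.84 -2.88  4.29] M [-1.047 -0.198 -0.161] op 0.030819463204005335
```

move_arm(moves=[2.8,0,0,0,0,0,0.05,2.8,0,0,0,0,0,0.05,2.8,0,0,0,0,0,0])

```text
clock: 18.05
tool_pos: [0.6026, 0.0726, 0.1102]
orientation: [-180.0, -0.0, -22.8]
force: [1.3, -4.2, 3.9]
opening: 0.0316
gripper_force: 30.0
```

```bash
python3 o.py
```

```text
tcp [0.60260251 0.07264617 0.11023527] rail frame [-27.66  -8.23  22.34] rpy [-1.7999e+02 -3.0000e-02 -2.2760e+01] F [ 1.35 -4.18  3.91] M [-1.184 -0.32  -0.108] op 0.03155860560354064
```

```bash
cat > m.py <<'E'
from h import *
A=[]
for i in range(8):
    vision.snapshot("top"); o=ctrl.get_obs(); A.append(np.r_[o["moment"],o["tau"][5],o["force"],o["orientation"][2],o["tool_pos"]*1000])
A=np.array(A); print("M tau6 F yaw pos",np.round(A.mean(0),3),"std Mz,tau6",A[:,2].std().round(3),A[:,3].std().round(4),"t",o["clock"])
E
python3 m.py
```

```text
M tau6 F yaw pos [-1.23800e+00 -3.12000e-01 -4.60000e-02  1.80000e-02  1.06000e+00
 -3.72500e+00  4.98700e+00 -2.27310e+01  6.02612e+02  7.26660e+01
  1.10203e+02] std Mz,tau6 0.037 0.0839 t 18.45
```

move_arm(moves=[2.8,0,0,0,0,0,0.05,2.8,0,0,0,0,0,0.05,2.8,0,0,0,0,0,0])

```text
clock: 18.75
tool_pos: [0.6026, 0.0727, 0.1102]
orientation: [-180.0, -0.0, -28.6]
force: [0.3, -3.9, 5.0]
opening: 0.0314
gripper_force: 30.0
```

```bash
python3 m.py
```

```text
M tau6 F yaw pos [-1.29100e+00 -4.26000e-01 -9.70000e-02  5.50000e-02  1.56800e+00
 -3.95700e+00  5.27700e+00 -2.85000e+01  6.02658e+02  7.26890e+01
  1.10201e+02] std Mz,tau6 0.025 0.0797 t 19.15
```

move_arm(moves=[2.8,0,0,0,0,0,0.04,2.8,0,0,0,0,0,0.04])

```text
clock: 19.35
tool_pos: [0.6027, 0.0727, 0.1102]
orientation: [-180.0, -0.0, -33.1]
force: [2.5, -4.5, 4.1]
opening: 0.0315
gripper_force: 30.0
```

```bash
python3 o.py; python3 m.py
```

```text
tcp [0.60272316 0.07271273 0.1102258 ] rail frame [-27.53  -8.18  22.33] rpy [-1.7998e+02 -4.0000e-02 -3.3140e+01] F [ 2.51 -4.53  4.06] M [-1.319 -0.608  0.182] op 0.03152644082775673
M tau6 F yaw pos [-1.43300e+00 -8.58000e-01  1.80000e-02 -6.50000e-02  2.67600e+00
 -3.93700e+00  4.90000e+00 -3.31020e+01  6.02756e+02  7.27210e+01
  1.10177e+02] std Mz,tau6 0.058 0.2326 t 19.75
```

move_arm(moves=[2.8,0,0,0,0,0,0.04,2.8,0,0,0,0,0,0.04])

```text
clock: 19.95
tool_pos: [0.6028, 0.0727, 0.1102]
orientation: [-180.0, -0.0, -37.7]
force: [2.3, -3.5, 4.7]
opening: 0.0313
gripper_force: 30.0
```

```bash
python3 o.py; python3 m.py
```

```text
tcp [0.60278796 0.07274583 0.11016893] rail frame [-27.46  -8.15  22.27] rpy [-1.7997e+02 -4.0000e-02 -3.7730e+01] F [ 2.33 -3.51  4.74] M [-1.437 -1.001  0.23 ] op 0.03127929851177222
M tau6 F yaw pos [-1.46400e+00 -1.04500e+00  5.20000e-02 -9.60000e-02  3.13600e+00
 -4.42800e+00  4.82500e+00 -3.76970e+01  6.02847e+02  7.27470e+01
  1.10171e+02] std Mz,tau6 0.038 0.2022 t 20.35
```

move_arm(moves=[2.8,0,0,0,0,0,0.03])

```text
clock: 20.45
tool_pos: [0.6029, 0.0728, 0.1102]
orientation: [-180.0, -0.0, -39.4]
force: [2.7, -4.5, 4.1]
opening: 0.0317
gripper_force: 30.0
```

```bash
python3 o.py; python3 m.py
```

```text
tcp [0.60287137 0.07275355 0.11018998] rail frame [-27.38  -8.15  22.29] rpy [-1.7996e+02 -4.0000e-02 -3.9370e+01] F [ 2.68 -4.51  4.15] M [-1.436 -1.05   0.235] op 0.03167832375214496
M tau6 F yaw pos [-1.45700e+00 -1.08300e+00  1.18000e-01 -1.33000e-01  3.49000e+00
 -4.37300e+00  4.70100e+00 -3.93950e+01  6.02875e+02  7.27490e+01
  1.10176e+02] std Mz,tau6 0.048 0.167 t 20.85
```

move_arm(moves=[2.8,0,0,0,0,0,0.03])

```text
clock: 20.95
tool_pos: [0.6029, 0.0728, 0.1102]
orientation: [-180.0, -0.0, -41.1]
force: [3.3, -4.0, 4.4]
opening: 0.0317
gripper_force: 30.0
```

```bash
python3 o.py; python3 m.py
```

```text
tcp [0.60286501 0.0727641  0.1101598 ] rail frame [-27.38  -8.14  22.26] rpy [-1.7996e+02 -4.0000e-02 -4.1080e+01] F [ 3.29 -4.02  4.44] M [-1.448 -1.127  0.281] op 0.031705059159720446
M tau6 F yaw pos [-1.48200e+00 -1.09500e+00  1.37000e-01 -1.55000e-01  3.29500e+00
 -4.73200e+00  4.15800e+00 -4.11120e+01  6.02888e+02  7.27560e+01
  1.10171e+02] std Mz,tau6 0.037 0.1675 t 21.35
```

Moving torque is about 0.28 N m, roughly 0.15 above the drag, and it rises at the expected rate. That's snug, so I'm letting go and lifting away.

move_arm(moves=[4.4,0,0,0,0,0,0,4.4,0,0,0,0,0,0,4.4,0,0,0,0,0,0,4.4,0,0,-2,0,0,0,4.4,0,0,-4,0,0,0,4.4,0,0,-5,0,0,0,4.4,0,0,-5,0,0,0,4.4,0,0,-2,0,0,0])

```text
clock: 22.15
tool_pos: [0.6036, 0.0732, 0.2954]
orientation: [-179.7, -0.2, -41.1]
force: [0.4, 0.7, 0.2]
opening: 0.0441
gripper_force: 0.0
```

move_arm(moves=[4.4,3,3,0,0,0,0,4.4,3,3,0,0,0,0,4.4,3,3,0,0,0,0,4.4,3,3,0,0,0,0,4.4,0,0,0,0,0,0,4.4,0,0,0,0,0,0])

```text
clock: 22.75
tool_pos: [0.6132, -0.0973, 0.2892]
orientation: [180.0, 0.1, -41.3]
force: [0.6, 0.8, 0.2]
opening: 0.044
gripper_force: 0.0
```

```bash
python3 o.py; python3 look.py 5; python3 - <<'E'
from h import *
a=np.load("pics/side5.npz")["a"]; b,r,k=masks(a)
print(silfit("side",CB,b&~r,[603,119,18,5.8],(283,215),(18,35),free=(0,1)))
E
```

```text
tcp [ 0.61322221 -0.09734356  0.28921888] rail frame [ -34.27 -178.42  201.32] rpy [ 1.7997e+02  7.0000e-02 -4.1290e+01] F [0.61 0.84 0.24] M [ 0.054  0.108 -0.004] op 0.043992276548983765
(array([595.70397949, 143.40960693,  18.        ,   5.8       ]), np.float64(51.578125), np.float32(160.0))
```

View pics/look5.png

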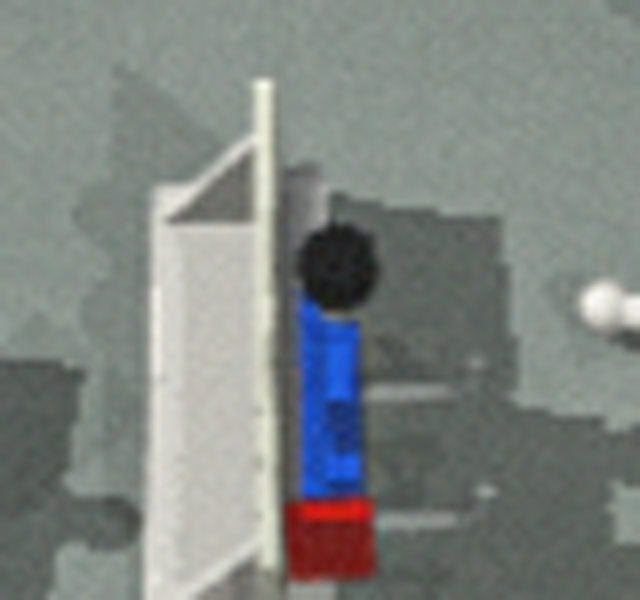

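The picture shows the carrier parallel on the rail, its leading end meeting the red stop at (332,497). The knob (338,266) is free and the arm is clear. Handing in.

```bash
python3 -c "
from plant import ctrl
print(ctrl.close_job())"
```

```text
the job is handed in; nothing more can be done
None
```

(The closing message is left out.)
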